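# Spread a snap ring with pliers and hold it open at the axle's groove

## Robot

A 6-joint arm with a two-finger parallel gripper is mounted at the origin on a cart in front of the work surface, level with it; the furniture and walls round the work are solid. World frame = base frame: x ahead of the robot, y to its left, z up, the work surface at z = 0. Lengths are in m, angles in degrees, forces in N, time in s.
With the tool pointing down it reaches from about 0.325 to 0.9 m from the base axis. Payload 6.1 kg.
Tool frame: the origin (TCP) lies on the front face of the gripper's body, between the roots of the fingers; the fingertips stand 73 mm ahead of it and the grasp point (between the pads) lies 54 mm ahead of it (arm.grip_depth is the distance from the TCP to the grasp point, in m); z points along the fingers, y is the line along which they close (so a half turn about z gives the same grasp; the last joint's range is limited). The gripper opens to 85 mm and grips with 20 to 120 N. Pads are 22 mm wide; open, the fingers measure 114 mm over their backs; the gripper's body (76 mm by 85 mm) begins 54 mm behind the grasp point. The pads swing forward as they close: fully open they stand 13 mm farther back than shut.
Start: joints at [-70.881, 12.628, 87.462, -0, 79.91, -7.225], TCP at [0.277, -0.56, 0.304] pointing down, gripper open.
Joint ranges: [-170.65, 170.65], [-52.31, 119.04], [5.05, 147.46], [-71.25, 251.25], [11.57, 151.72], [-153.62, 153.62]. Speed limits (degrees/s): [147.25, 147.25, 172.46, 180, 180, 180].

## Interface

Orientations are given as [roll, pitch, yaw] about the fixed x, y, z axes, in that order (R = Rz(yaw) Ry(pitch) Rx(roll)).
In Python, from bench import arm gives the robot as it stands.
- The arm moves only by the shell command python3 -m creep 'ROWS' [FORCE]. ROWS is JSON, a list of rows, each a list of 7 numbers: the turn, a rotation vector about the tool's x, y, z in rad, then the shift along the tool's x, y, z in mm, then the opening in per cent of the stroke, from 0 (shut) to 100 (fully open). In form: [[ax, ay, az, dx, dy, dz, jaw], ...]. A call has 1 to 20 rows; each row shifts and turns the commanded pose from where the row before left it, along the tool's axes as they then stand; what a row does not reach is not made up. A row lasts 1/8 s, in which the tool goes at most 62.5 mm and 10.7 degrees, less where a joint would pass 70% of its speed; a pose out of reach is approached as far as the arm can. A call with a gripper value outside its range is refused whole. The fingers move at their own pace and stop on an object; FORCE is the grip in N (left out, the last holds). Time passes only in rows, so rows that do not move let the fingers close. It gives the time, the measured TCP pose, the force and the opening at its end, in the units of the state.
- arm.sense(): the state, without advancing time (a new reading comes with each control period).
- arm.read_camera(name): name is "side" or "top" or "wrist"; returns a dict with "color" (480x640x3 uint8, blue, green, red), "intrinsics" (3x3 intrinsics, pixels), "origin" and "attitude" of the camera in the world; the wrist camera has in their place "hand_eye" (4x4, takes a point from camera to tool coordinates, whose origin is the TCP and whose axes are the flange's). Camera axes: x right, y down, z forward; pixel columns grow to the right and rows downward; lengths in m; the calibration is good to about 2 mm. A picture is of the moment at which its call begins: read the wrist's pose just before it. There is no depth.
- arm.finish_job(): hands the job in, once; it reports no verdict.
The state is a dict: "time": time; "joint_pos": joint angles; "qvel": joint speeds; "effort": joint torques, N m; "eef_pos": TCP position; "ee_rot": TCP orientation; "wrist_force": force on the tool from outside, world axes, zero at the start; "wrist_torque": the same for the moment, N m; "finger_gap": finger opening in m.
Only numpy, scipy, OpenCV 4.12 (cv2) and the standard library are available. Lean on these libraries where they do the work, as an engineer would, in place of code of your own. Each camera call takes 0.05 s, during which the arm holds its last target. There are 200 camera calls.

## Task

Take the spreading pliers, with the snap ring already in their jaws, out of their stand by the two red handles, squeeze the handles right home so that the ring opens, and bring it straight down over the tip of the bare axle (the one with no ring yet) to the groove, just at or lightly on the hub face below it. Finish while still holding it there: handles fully squeezed, ring spread, level and centred round the axle, without pressing hard. Leave the finished axle and the small things around alone.

Things in the scene. Friction and masses are not known exactly. Their poses are not given: they have to be found in the camera images.
- pliers_grip (a point): Grip point, midway between the pliers' two upright red handles (each 20 mm in x, 8 mm in y). The handles' tops are 21 mm above it, the housing's top 30 mm below it. Handles' outer faces: 54 mm apart at rest, 44 mm fully squeezed. Axes: z up, y from handle to handle. Grasp from above, closing along y; no pose is given while held.
- pliers: Spreading pliers with a black snap ring in the jaws, upright, 0.18 kg: steel housing 24 (x) x 80 (y) x 24 mm, 50 to 74 mm above the origin, red handles rising from it, two jaw arms hanging from it at the y sides with the middle left free, so an axle's tip may stand between them. Origin: the ring's centre, 104 mm under the grip point; same axes.
- ring_center (a point): Centre of the snap ring; 30 mm above the bench in the stand. Ring 4 mm thick, in two halves to either side in y: inner radius 10.5 mm at rest, too small for the axle; squeezed, each half moves 5 mm outward and clears the axle by 3.5 mm. Its thin lapped back bow passes 18 mm from the centre at +x; the gap at -x is open.
- spread (a joint): How far each handle is squeezed in and each ring half spread outward: 0 at rest, 0.005 m fully squeezed, at a firm stop. A spring resists with 6 N at first, 11 N at the stop.
- stand: Fixed stand of the pliers: grey foot 52 x 100 x 8 mm, two aluminium posts 72 mm apart along its y, 80 mm high, carrying the ends of the housing between lips (up to 88 mm, 1 to 2 mm play). The pliers stand at its centre with the same axes and lift out straight up. Origin: centre of the foot's underside, on the bench.
- bare_axle_seat (a point): Where the ring's centre belongs: on the bare axle's axis, 47 mm above the bench. There the ring lies exactly on the hub face (45 mm above the bench), round the groove, which is 20 mm in diameter and 6.5 mm high, right above the hub face.
- bare_axle: Fixed unit with the bare axle: grey foot flange 66 mm across, aluminium hub 44 mm across with its face 45 mm above the bench, upright steel axle 24 mm in diameter, flat tip 65 mm above the bench, empty groove at the hub face. The ring may be fitted at any turn about the axis. Origin: on the axis, at the bench.
- finished_axle: A second fixed unit of the same make and size whose groove already holds a black snap ring: leave it alone. The two units may stand in swapped places, at least 75 mm from axis to axis. Origin: on the axis, at the bench.
- white_puck_center (a point): Centre of a loose white calibration puck, 54 mm across, 14 mm high. Bystander.
- gold_block_center (a point): Centre of a loose gold-coloured block with pins on top, 18 x 26 x 15 mm. Bystander.
- usb_dongle_center (a point): Centre of a loose blue USB stick, 18 x 48 x 12 mm. Bystander.
Not all that is in view belongs to the job. Of the things like the pliers, leave any that is orange or purple; of the rest the larger one is meant.

How it is judged:
By the outcome, as a careful person would: the job done as asked, in the order asked, and still so for the second after the job is handed in, while the arm keeps its last pose, push and grip.
It also fails if it takes over 38 s, if anything falls off the work surface, if the arm or the gripper's body presses on something with over 40 N, if the wrist force passes 120 N, or if a joint passes its speed limit or range.

## Working session

There is one attempt and no reset: what is moved stays moved. The work goes in short steps, Python scripts to look and compute and a shell command to move; the robot and the scene stay as the last step left them, time stands still between calls to the robot, and variables do not carry over. Pictures are saved under pics/ and viewed, on a budget of 10 in all, crops included, one or two more only if the job needs it, and the job is handed in when it is done.

```bash
mkdir -p pics; ls; cat > h.py <<'E'
import numpy as np,cv2
from scipy.spatial.transform import Rotation as R
from bench import arm
def cam(n):
    s=arm.sense(); c=arm.read_camera(n); K=np.array(c["intrinsics"])
    if n=="wrist":
        T=np.eye(4);T[:3,:3]=R.from_euler('xyz',s["ee_rot"],degrees=True).as_matrix();T[:3,3]=s["eef_pos"]
        M=T@np.array(c["hand_eye"]); return c["color"],K,M[:3,3],M[:3,:3],s
    A=np.array(c["attitude"],float)
    Rm=A if A.shape==(3,3) else R.from_euler('xyz',A,degrees=True).as_matrix()
    return c["color"],K,np.array(c["origin"]),Rm,s
def onz(K,o,Rm,u,v,z):
    d=Rm@np.linalg.solve(K,[u,v,1]); return o+d*(z-o[2])/d[2]
def proj(K,o,Rm,p):
    q=K@(Rm.T@(np.array(p)-o)); return q[:2]/q[2]
E
python3 - <<'E'
from h import *
for n in("top","side","wrist"):
    c=arm.read_camera(n); cv2.imwrite(f"pics/{n}0.png",c["color"]); print({k:np.round(v,3).tolist() for k,v in c.items() if k!="color"})
print(arm.sense())
E
```

```text
pics
{'intrinsics': [[607.037, 0.0, 316.247], [0.0, 607.037, 240.525], [0.0, 0.0, 1.0]], 'origin': [0.468, 0.208, 1.132], 'attitude': [-176.689, 0.447, -89.685]}
{'intrinsics': [[461.357, 0.0, 310.63], [0.0, 461.357, 237.074], [0.0, 0.0, 1.0]], 'origin': [0.174, 0.87, 0.532], 'attitude': [-120.151, 0.163, -151.952]}
{'intrinsics': [[361.023, 0.0, 316.781], [0.0, 361.023, 241.587], [0.0, 0.0, 1.0]], 'hand_eye': [[-0.001, -0.951, -0.308, 0.08], [1.0, -0.0, -0.003, 0.0], [0.002, -0.308, 0.951, -0.07], [0.0, 0.0, 0.0, 1.0]]}
{'time': 0.15, 'joint_pos': array([-7.08798138e+01,  1.26673612e+01,  8.75093457e+01,  6.77965400e-04,
        7.99108984e+01, -7.22586343e+00]), 'qvel': array([-0.06743976, -0.08439189, -0.179722  , -0.05766499, -0.09641466,
        0.01189838]), 'effort': array([ 1.25397768e-03, -4.97485542e+01, -3.89903677e+01, -4.10219345e-04,
        7.08073494e-03,  8.94983543e-06]), 'eef_pos': array([ 0.27724526, -0.55975314,  0.30303603]), 'ee_rot': array([-1.79913174e+02, -1.16810843e-02,  2.63459215e+01]), 'wrist_force': array([-0.71236158,  0.85151451, -0.49325795]), 'wrist_torque': array([-0.03452269, -0.01938764, -0.06478303]), 'finger_gap': 0.08548848526127881}
```

View pics/top0.png

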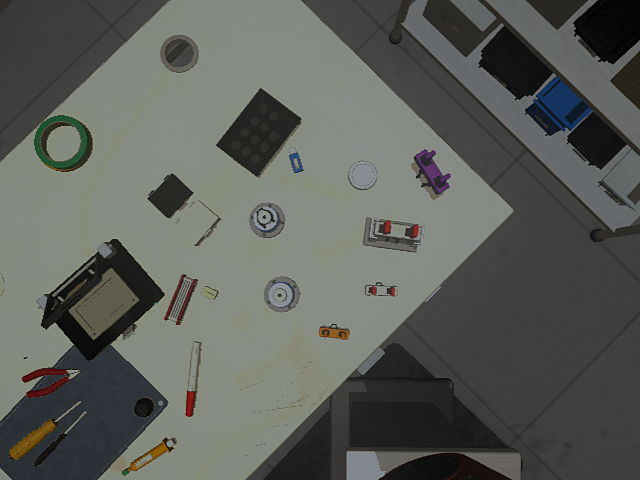

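View pics/side0.png

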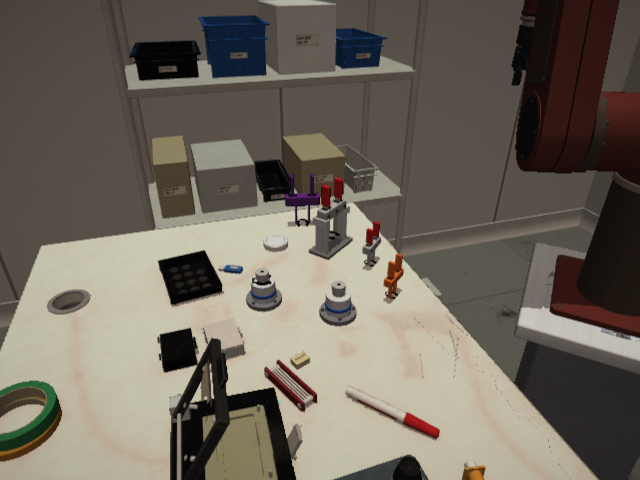

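The large pliers with red handles are at top (394,233), side (332,195). Look-alikes are purple at (432,172), small red at (381,290) and orange at (334,332). By the description I choose the large red-handled one. The axle units are at top (266,220) and (282,294). One composite close crop will check both choices.

```bash
cat > m.py <<'E'
from h import *
def red(img):
    h=cv2.cvtColor(img,cv2.COLOR_BGR2HSV)
    m=(((h[...,0]<6)|(h[...,0]>174))&(h[...,1]>150)&(h[...,2]>70)).astype(np.uint8)
    n,l,st,ce=cv2.connectedComponentsWithStats(m); return [(st[i].tolist(),ce[i].round(1).tolist()) for i in range(1,n) if st[i][4]>25]
T=cam("top");S=cam("side")
print("top",[r for r in red(T[0]) if 350<r[1][0]<450 and r[1][1]<350]); print("side",[r for r in red(S[0]) if 300<r[1][0]<400 and r[1][1]<300])
for p in[(394,233),(266,220),(282,294)]: print(p)
def up(i,u,v,w,h,s): return cv2.resize(i[v:v+h,u:u+w],None,fx=s,fy=s,interpolation=cv2.INTER_CUBIC)
a=np.hstack([up(T[0],350,200,90,70,4),up(T[0],235,195,75,70,4)]);a2=up(T[0],250,265,70,70,4)
b=np.hstack([up(S[0],300,170,90,100,3),up(S[0],235,255,130,75,4)[:300]])
W=790
pad=lambda x:cv2.copyMakeBorder(x,0,0,0,W-x.shape[1],0)
cv2.imwrite("pics/crop1.png",np.vstack([pad(a),pad(b)]))
E
python3 m.py
```

```text
top [([385, 221, 5, 11, 48], [387.2, 226.2]), ([413, 225, 5, 11, 43], [415.3, 230.0])]
side [([334, 177, 9, 23, 168], [337.7, 187.3]), ([322, 184, 8, 23, 168], [325.5, 195.0]), ([367, 222, 13, 22, 163], [372.5, 232.1])]
(394, 233)
(266, 220)
(282, 294)
```

View pics/crop1.png

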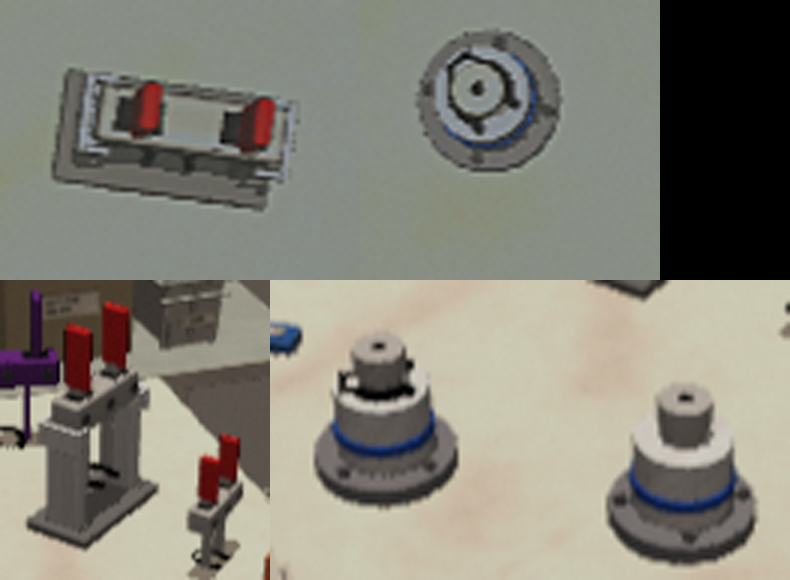

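The crop shows the bare axle at side (338,303), which is top (282,294). The other unit carries the black ring. The chosen pliers have full-size red handles and stand in the stand.

```bash
python3 - <<'E'
from h import *
T=cam("top");S=cam("side")
def tri(a,b):
    A=[];B=[]
    for C,(u,v) in((T,a),(S,b)):
        d=C[2+1]@np.linalg.solve(C[1],[u,v,1]);d/=np.linalg.norm(d);P=np.eye(3)-np.outer(d,d);A.append(P);B.append(P@C[2])
    x=np.linalg.solve(A[0]+A[1],B[0]+B[1]);return x.round(4),[round(float(np.linalg.norm(P@x-q))*1e3,1) for P,q in zip(A,B)]
print("h",tri((387.2,226.2),(325.5,195)),tri((387.2,226.2),(337.7,187.3)),tri((415.3,230),(337.7,187.3)))
for uv in((387.2,226.2),(415.3,230)):print(onz(*T[1:4],*uv,.150).round(4))
print("axle tip", tri((280.5,295),(338.5,287)))  # rough
# flange/hub circles in top
g=cv2.cvtColor(T[0],cv2.COLOR_BGR2GRAY)
m=cv2.cvtColor(T[0],cv2.COLOR_BGR2HSV)
for c in((282,294),(266,220)):
    x0,y0=c[0]-30,c[1]-30; p=T[0][y0:y0+60,x0:x0+60]
    hs=cv2.cvtColor(p,cv2.COLOR_BGR2GRAY); b=(hs<np.median(hs[0])-22).astype(np.uint8)
    ct=max(cv2.findContours(b,cv2.RETR_EXTERNAL,cv2.CHAIN_APPROX_NONE)[0],key=cv2.contourArea)
    (e,ax,_)=cv2.fitEllipse(cv2.convexHull(ct)); print(c,np.add(e,[x0,y0]),ax, onz(*T[1:4],e[0]+x0,e[1]+y0,.004).round(4))
E
```

```text
h (array([0.5504, 0.0995, 0.1328]), [0.8, 0.8]) (array([0.5379, 0.0968, 0.1521]), [11.1, 11.1]) (array([0.5444, 0.0532, 0.1329]), [0.9, 0.9])
[0.5483 0.101  0.15  ]
[0.5423 0.0555 0.15  ]
axle tip (array([0.4342, 0.2797, 0.0581]), [1.1, 1.1])
(282, 294) [281.52256012 293.96123314] (35.9660530090332, 36.31916046142578) [0.4333 0.2809 0.004 ]
(266, 220) [266.85394478 219.88767242] (35.468536376953125, 35.716068267822266) [0.571  0.3095 0.004 ]
```

```bash
python3 -m creep '[[0,0,0,37.5,-32.1,0,100],[0,0,0,37.5,-32.1,0,100],[0,0,0,37.5,-32.1,0,100],[0,0,0,37.5,-32.1,0,100],[0,0,0,37.5,-32.1,0,100],[0,0,0,37.5,-32.1,0,100],[0,0,0,37.5,-32.1,0,100],[0,0,0,37.5,-32.1,0,100],[0,0,0,37.5,-32.1,0,100],[0,0,0,37.5,-32.1,0,100],[0,0,0,37.5,-32.1,0,100],[0,0,0,37.5,-32.1,0,100],[0,0,0,37.5,-32.1,0,100],[0,0,0,37.5,-32.1,0,100],[0,0,0.147,0,0,0,100],[0,0,0.147,0,0,0,100],[0,0,0.147,0,0,0,100],[0,0,0.148,0,0,0,100],[0,0,0,0,0,0,100]]'
python3 - <<'E'
from h import *
W=cam("wrist");print(W[4]["joint_pos"].round(1),W[4]["ee_rot"])
cv2.imwrite("pics/w1.png",W[0])
exec(open("m.py").read().split("T=cam")[0])
for r in red(W[0]): print(r, onz(*W[1:4],*r[1],.145).round(4))
E
```

```text
time: 2.72
eef_pos: [0.5484, 0.0757, 0.3039]
ee_rot: [-180.0, -0.0, -7.3]
wrist_force: [0.0, 0.5, -0.2]
finger_gap: 0.0857
[-0.3  2.9 98.2  0.  78.9 97. ] [-1.79999227e+02 -2.96571916e-03 -7.32301808e+00]
([273, 225, 17, 44, 539], [281.0, 246.4]) [0.5534 0.1003 0.145 ]
([340, 225, 16, 44, 524], [347.4, 246.8]) [0.5474 0.0561 0.145 ]
([319, 315, 7, 30, 158], [322.1, 329.7]) [0.4865 0.0808 0.145 ]
([284, 318, 8, 29, 180], [287.8, 332.0]) [0.4878 0.1058 0.145 ]
([4, 323, 5, 64, 212], [6.0, 354.2]) [0.4958 0.317  0.145 ]
```

View pics/w1.png

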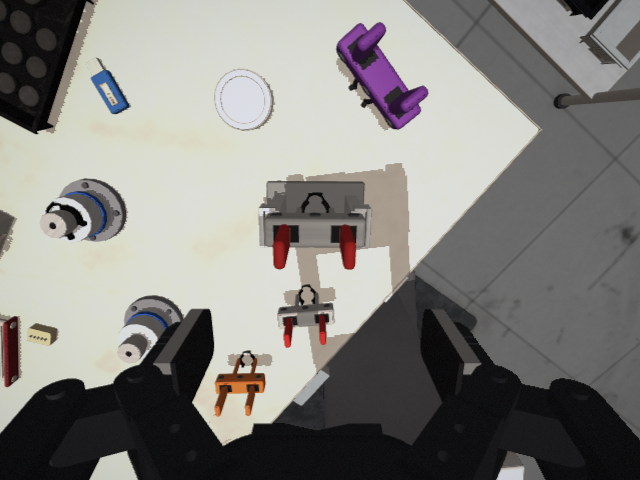

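The wrist view shows the pliers with handle tops at (281,262) and (348,262), aligned with the image. The ring is at (315,203), the bare axle's tip at (131,353) and the finished axle's tip at (56,225).

```bash
python3 - <<'E'
from h import *
W=cam("wrist");C=W[1:4];s=W[4]
yaw=np.radians(-7.5);x=np.array([np.cos(yaw),np.sin(yaw),0]);y=np.array([-np.sin(yaw),np.cos(yaw),0])
def tool(p): return (R.from_euler('xyz',s["ee_rot"],degrees=True).as_matrix().T@(p-s["eef_pos"])*1e3).round(1)
a=onz(*C,273,268.5,.155);b=onz(*C,356,268.5,.155);print("outer top",a,b,np.linalg.norm(a-b)); g=(a+b)/2+.010*x;print("grip",g,tool(g))
print("axle tip", onz(*C,131,353,.065), "fin",onz(*C,56,225,.065))
print("ring",onz(*C,315,203,.03))
# ring back bow & rail: dark mask within stand window
im=W[0][185:240,255:375];g=cv2.cvtColor(im,cv2.COLOR_BGR2GRAY)
m=(g<45).astype(np.uint8);n,l,st,ce=cv2.connectedComponentsWithStats(m)
print([(st[i].tolist(),ce[i].round(1).tolist()) for i in range(1,n) if st[i][4]>15])
cv2.imwrite("pics/w1c.png",cv2.resize(W[0][170:280,240:390],None,fx=5,fy=5,interpolation=cv2.INTER_CUBIC))
E
```

```text
outer top [0.54215679 0.10633906 0.155     ] [0.53531139 0.05243709 0.155     ] 0.054334898530346336
grip [0.54864854 0.07808281 0.155     ] [-1.000e-01 -2.500e+00  1.489e+02]
axle tip [0.43493295 0.27922709 0.065     ] fin [0.5725986 0.3075876 0.065    ]
ring [0.55589819 0.07773997 0.03      ]
[([46, 8, 28, 20, 157], [59.8, 16.7]), ([16, 28, 11, 3, 21], [21.1, 28.7]), ([55, 28, 10, 3, 21], [59.4, 28.8]), ([93, 28, 11, 3, 23], [97.9, 29.4]), ([19, 40, 24, 15, 333], [30.2, 47.3]), ([76, 41, 25, 14, 328], [88.5, 47.6])]
```

View pics/w1c.png

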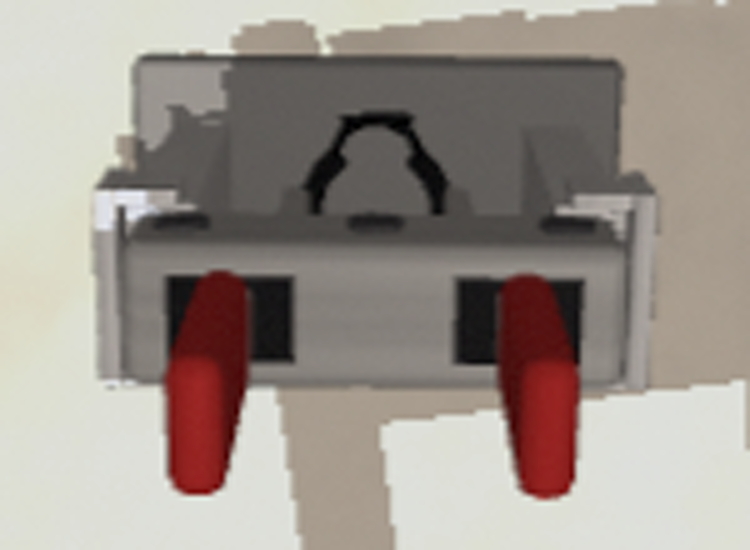

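```bash
python3 -m creep '[[0,0,0.009,0,-2.5,0,100],[0,0,0,0,0,25,100],[0,0,0,0,0,25,100],[0,0,0,0,0,25,100],[0,0,0,0,0,20,100],[0,0,0,0,0,15,100],[0,0,0,0,0,6,100],[0,0,0,0,0,0,100]]'
python3 - <<'E'
from h import *
W=cam("wrist");print(W[4]["eef_pos"],W[4]["ee_rot"],W[4]["wrist_force"])
cv2.imwrite("pics/w2.png",W[0])
E
```

```text
time: 3.82
eef_pos: [0.5488, 0.0781, 0.1879]
ee_rot: [180.0, 0.0, -7.9]
wrist_force: [0.2, -0.1, 0.7]
finger_gap: 0.0853
[0.54880556 0.07812124 0.18791757] [ 1.79999578e+02  5.05577431e-03 -7.90659108e+00] [ 0.18490242 -0.09854092  0.67851978]
```

View pics/w2.png

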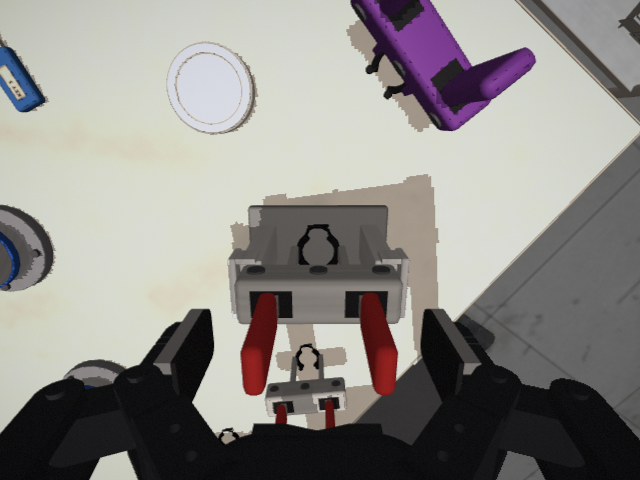

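The handles (outer edges at u=242 and u=397) are centred between the pads (213 and 424), so I close the gripper.

```bash
python3 -m creep '[[0,0,0,0,0,0,40],[0,0,0,0,0,0,40],[0,0,0,0,0,0,40],[0,0,0,0,0,0,40],[0,0,0,0,0,0,40],[0,0,0,0,0,0,40]]' 45
```

```text
time: 4.62
eef_pos: [0.5499, 0.078, 0.1903]
ee_rot: [-180.0, -0.2, -7.9]
wrist_force: [-1.3, -0.1, 9.2]
finger_gap: 0.0409
```

```bash
python3 - <<'E'
from h import *
W=cam("wrist");S=cam("side");s=W[4];print(s["eef_pos"],s["ee_rot"],s["wrist_force"],s["finger_gap"])
a=cv2.resize(W[0][190:430,180:460],None,fx=1.7,fy=1.7);b=cv2.resize(S[0][140:280,280:370],None,fx=3,fy=3)
b=cv2.resize(b,(int(b.shape[1]*a.shape[0]/b.shape[0]),a.shape[0]));cv2.imwrite("pics/g1.png",np.hstack([a,b]))
E
```

```text
[0.54994668 0.07801143 0.19032319] [-179.98352035   -0.2026498    -7.91496009] [-1.29641792 -0.13531653  9.17595732] 0.04090924475476963
```

View pics/g1.png

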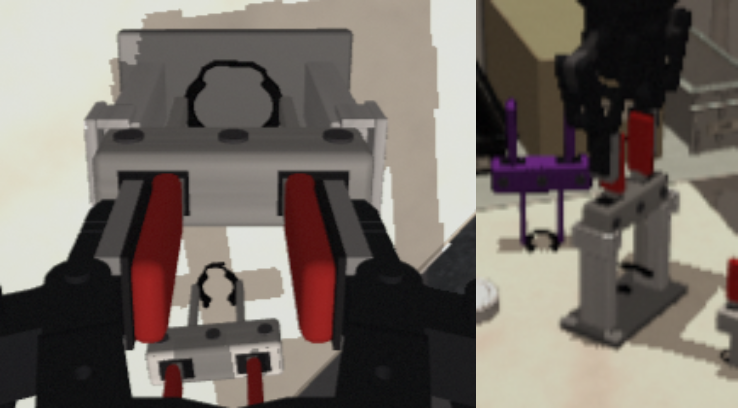

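```bash
python3 -m creep '[[0,0,0,0,0,-4,40],[0,0,0,0,0,-6,40],[0,0,0,0,0,-10,40],[0,0,0,0,0,-15,40],[0,0,0,0,0,-20,40],[0,0,0,0,0,-20,40],[0,0,0,0,0,0,40],[0,0,0,0,0,0,40]]' && python3 -m creep '[[0,0,0,-8,-10,0,40],[0,0,0,-17,-22,0,40],[0,0,0,-22,-29,0,40],[0,0,0,-22,-29,0,40],[0,0,0,-22,-29,0,40],[0,0,0,-22,-29,0,40],[0,0,0,-15,-20,0,40],[0,0,0,-9,-11.5,0,40],[0,0,0,-4,-5,0,40],[0,0,0,0,0,0,40],[0,0,0,0,0,0,40]]'
python3 - <<'E'
from h import *
W=cam("wrist");s=W[4];print(s["eef_pos"],s["ee_rot"],s["wrist_force"],s["finger_gap"])
cv2.imwrite("pics/w3.png",W[0]); S=cam("side");cv2.imwrite("pics/s3.png",S[0])
E
```

```text
time: 5.72
eef_pos: [0.5485, 0.0781, 0.2626]
ee_rot: [180.0, 0.0, -7.9]
wrist_force: [0.4, 0.4, -2.2]
finger_gap: 0.0412
time: 7.1
eef_pos: [0.4349, 0.2797, 0.2629]
ee_rot: [180.0, -0.0, -8.0]
wrist_force: [1.1, -0.8, -1.9]
finger_gap: 0.041
[0.43487004 0.27966482 0.26285082] [ 1.79983312e+02 -5.23724413e-03 -7.96864896e+00] [ 1.1181231  -0.76133277 -1.89772266] 0.041028151348334985
```

View pics/w3.png

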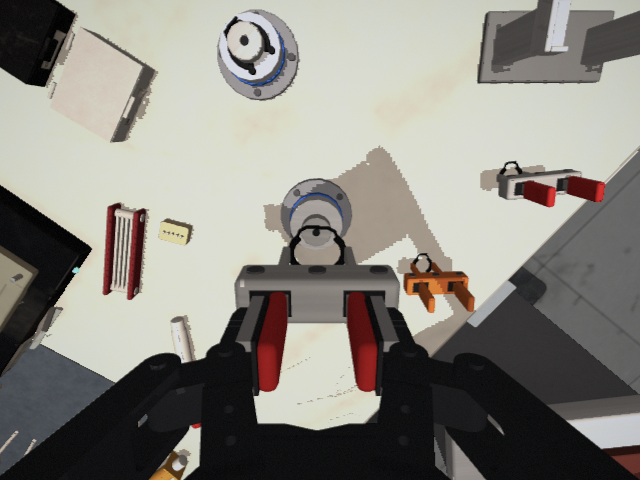

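The ring is spread and hangs near the bare axle: its bow is at (317,228) and the tip circle at (316,225). The pliers' weight reads right. I'll overlay the predicted positions on one close crop to get the fine correction.

```bash
cat > ov.py <<'E'
from h import *
import sys
ax=np.array([float(sys.argv[1]),float(sys.argv[2])]);rx,ry,zr=map(float,sys.argv[3:6])
W=cam("wrist");s=W[4];C=W[1:4];print(s["eef_pos"].round(4),s["ee_rot"].round(2),s["wrist_force"].round(1))
M=R.from_euler('xyz',s["ee_rot"],degrees=True).as_matrix()
rc=s["eef_pos"]+M@np.array([rx,ry,zr])/1e3;print("ring",rc.round(4))
u0,v0,w,h,f=258,165,118,105,6
im=cv2.resize(W[0][v0:v0+h,u0:u0+w],None,fx=f,fy=f,interpolation=cv2.INTER_CUBIC)
t=np.linspace(0,2*np.pi,73)
def circ(c,r,col):
    p=[(proj(*C,np.array(c)+r*np.array([np.cos(a),np.sin(a),0]))-[u0-.5,v0-.5])*f for a in t]
    cv2.polylines(im,[np.int32(p)],True,col,1)
circ([*ax,.065],.012,(0,0,255));circ([*ax,.045],.022,(0,200,0));circ([*ax,0.004],.033,(255,0,0));circ([*ax,.065],.002,(0,0,255))
circ(rc+[0,0,.002],.018,(255,0,255));circ(rc+[0,0,.002],.0155,(255,255,0))
cv2.imwrite(sys.argv[6],im)
E
python3 ov.py .4342 .2800 0 0 160.3 pics/o1.png
```

```text
[0.4349 0.2797 0.2629] [ 1.7999e+02 -1.0000e-02 -7.9800e+00] [-0.4 -0.3 -1.7]
ring [0.4349 0.2797 0.1026]
```

View pics/o1.png

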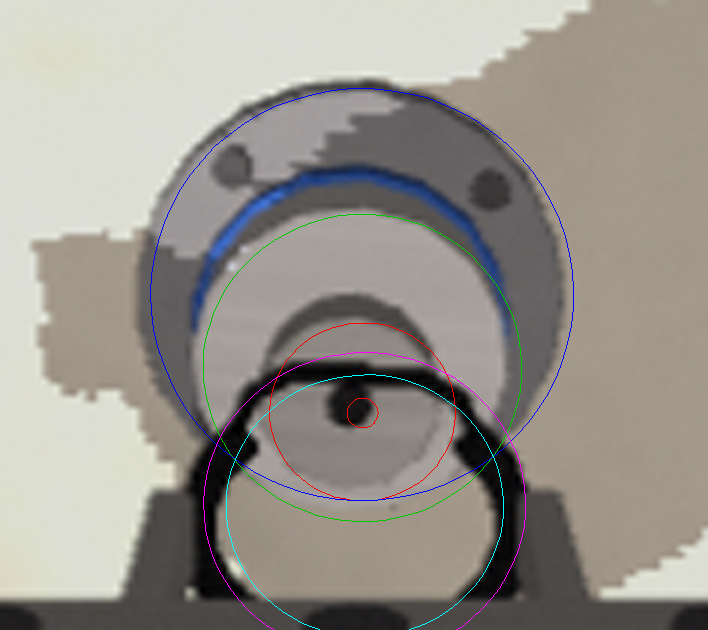

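Against the overlay, the axle sits about 1.5 mm to -tool y and 1 mm to +x of my model. The ring sits about 1 mm to -y and 1.7 mm to -x of the tool axis, which agrees with the give seen at the grasp. The net correction is about +2 mm x and -0.7 mm y. I'll stop just above the tip and look again.

```bash
python3 -m creep '[[0,0,0,2,-0.7,0,40],[0,0,0,0,0,10,40],[0,0,0,0,0,10,40],[0,0,0,0,0,8,40],[0,0,0,0,0,2,40],[0,0,0,0,0,0,40],[0,0,0,0,0,0,40]]'; sed -i 's/u0,v0,w,h,f=.*/u0,v0,w,h,f=258,175,118,100,6/' ov.py; python3 ov.py .4351 .2815 -1.7 -1.0 160.3 pics/o2.png
```

```text
time: 8.12
eef_pos: [0.4368, 0.2808, 0.2333]
ee_rot: [-180.0, -0.0, -7.9]
wrist_force: [0.5, 0.0, -2.1]
finger_gap: 0.0408
[0.4368 0.2808 0.2333] [-1.7998e+02 -4.0000e-02 -7.9200e+00] [ 0.5  0.  -2.1]
ring [0.4354 0.2821 0.073 ]
```

View pics/o2.png

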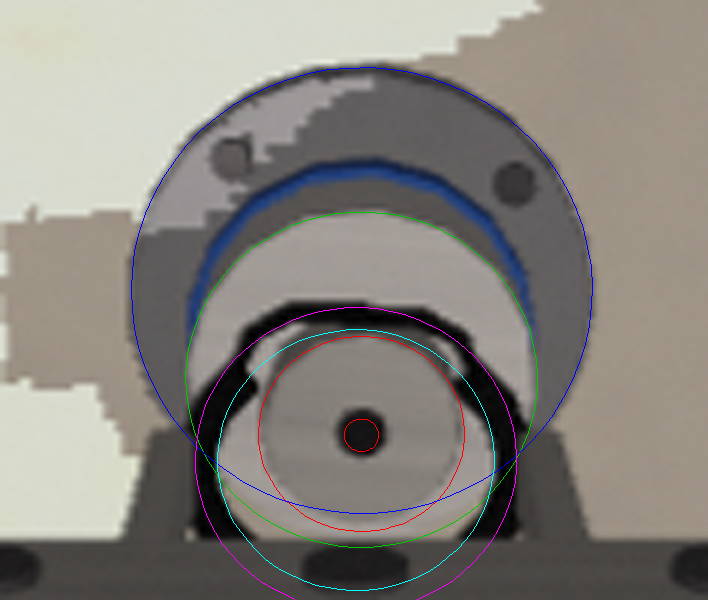

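The axle model now fits the flange, hub and hole. The ring fit says it is about 0.6 mm too far to +y and centred in x. I'll correct that and go down in small steps, watching the force.

```bash
python3 -m creep '[[0,0,0,0,0.6,0,40],[0,0,0,0,0,3,40],[0,0,0,0,0,4,40],[0,0,0,0,0,4,40],[0,0,0,0,0,4,40],[0,0,0,0,0,4,40],[0,0,0,0,0,3,40],[0,0,0,0,0,1,40],[0,0,0,0,0,0,40],[0,0,0,0,0,0,40],[0,0,0,0,0,0,40]]'; python3 -m creep '[[0,0,0,0,0,0.7,40],[0,0,0,0,0,0,40],[0,0,0,0,0,0,40]]';python3 -m creep '[[0,0,0,0,0,0.7,40],[0,0,0,0,0,0,40],[0,0,0,0,0,0,40]]'
```

```text
time: 9.55
eef_pos: [0.4366, 0.2801, 0.2101]
ee_rot: [-180.0, -0.0, -7.9]
wrist_force: [-0.6, -0.0, -2.5]
finger_gap: 0.0411
time: 9.93
eef_pos: [0.4365, 0.2801, 0.2092]
ee_rot: [-180.0, -0.0, -7.9]
wrist_force: [-0.1, -0.1, -2.4]
finger_gap: 0.041
time: 10.3
eef_pos: [0.4365, 0.2801, 0.2085]
ee_rot: [180.0, 0.0, -7.9]
wrist_force: [0.1, -0.1, -1.9]
finger_gap: 0.0409
```

```bash
python3 -m creep '[[0,0,0,0,0,0.5,40],[0,0,0,0,0,0,40],[0,0,0,0,0,0,40]]'; python3 -m creep '[[0,0,0,0,0,0.4,40],[0,0,0,0,0,0,40],[0,0,0,0,0,0,40]]';python3 -m creep '[[0,0,0,0,0,0.4,40],[0,0,0,0,0,0,40],[0,0,0,0,0,0,40]]'
```

```text
time: 10.68
eef_pos: [0.4365, 0.2801, 0.208]
ee_rot: [180.0, 0.0, -7.9]
wrist_force: [0.2, -0.3, -1.8]
finger_gap: 0.0409
time: 11.05
eef_pos: [0.4365, 0.2801, 0.2077]
ee_rot: [-180.0, -0.0, -7.9]
wrist_force: [0.3, 0.4, -1.5]
finger_gap: 0.0416
time: 11.42
eef_pos: [0.4366, 0.2801, 0.2076]
ee_rot: [-180.0, -0.0, -7.9]
wrist_force: [-0.7, -0.6, 2.4]
finger_gap: 0.0412
```

At TCP z 0.2076 there is light contact of about 4 N, where 0.2073 was predicted. One last look checks the fit.

```bash
sed -i 's/u0,v0,w,h,f=.*/u0,v0,w,h,f=258,180,118,100,6/' ov.py; python3 ov.py .4351 .2815 -1.7 -1.0 160.3 pics/o3.png; python3 -c "
from h import *
S=cam('side');o=cv2.imread('pics/o3.png');b=cv2.resize(S[0][215:335,285:395],None,fx=5,fy=5,interpolation=cv2.INTER_CUBIC)
o=cv2.resize(o,(420,356));b=cv2.resize(b,(326,356));cv2.imwrite('pics/f.png',np.hstack([o,b]))
print([arm.sense()['wrist_force'].round(1),arm.sense()['finger_gap']])"
```

```text
[0.4366 0.2801 0.2076] [-1.7999e+02 -2.0000e-02 -7.9200e+00] [-0.7 -0.6  2.4]
ring [0.4351 0.2813 0.0473]
[array([-1.5, -0. ,  3.2]), 0.04098711228331939]
```

View pics/f.png

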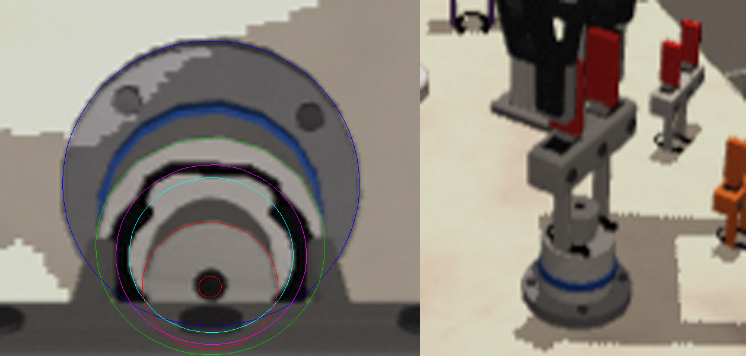

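```bash
python3 -c "
from h import *
arm.finish_job();s=arm.sense();print(s['time'],s['wrist_force'],s['finger_gap'])"
```

```text
the job is handed in; nothing more can be done
the job is handed in; nothing more can be done
```

The job is handed in at about 11.5 s on the robot's clock. The arm is still holding the fully squeezed pliers, with the spread ring round the bare axle on the hub face.

I lifted the large red-handled pliers out of their stand. I corrected the aim twice from wrist-camera overlays and then lowered the ring in small steps until it touched.

**Last checks:**
- **Centring:** the ring and axle agree to within about 0.5 mm in the overlay, against 3.5 mm clearance.
- **Height:** the ring centre computes to about 47.3 mm, against the 47 mm seat.
- **Contact:** it presses lightly, about 4–5 N after allowing for the pliers' weight.
- **Level:** the tool's own tilt reads within 0.05°. A 0.2° give at the grasp may be left in the pliers.
- **Bystanders:** nothing registered unexpected contact on the way. I did not check the loose items again individually at the end.

**Disagreements:**
- **Finger opening:** it read 41 mm where 44 mm was expected for fully squeezed handles. The picture showed the ring fully spread (inner radius about 15.5 mm), so I took this as sensor offset or pad give.
- **Camera offset:** the wrist camera showed about 1 mm of sideways offset, which I cancelled by comparing ring and axle in the same image.
- **Final reading:** I tried to read the state after handing in, and it was refused.

I viewed 11 pictures, one over the budget of 10.

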